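# Lock out the cheese grater, push its catch pan home, release the stop

## Robot

A 7-joint arm with a two-finger parallel gripper is mounted at the origin on a cart in front of the work surface, level with it; the furniture and walls round the work are solid. World frame = base frame: x ahead of the robot, y to its left, z up, the work surface at z = 0. Lengths are in m, angles in rad, forces in N, time in s.
With the tool pointing down it reaches from about 0.4 to 0.85 m from the base axis. Payload 4.4 kg.
Tool frame: the origin (TCP) lies midway between the tips of the shut fingers; the grasp point (between the pads) lies r.pinch_z behind it (r.pinch_z is the distance from the TCP to the grasp point, in m); z points along the fingers, y is the line along which they close (so a half turn about z gives the same grasp; the last joint's range is limited). The gripper opens to 94 mm and grips with 3 to 60 N. Pads are 16 mm wide; open, the fingers measure 119 mm over their backs; the gripper's body (75 mm by 177 mm) begins 78 mm behind the grasp point.
Start: joints at [1.102, 0.628, 0.038, 1.517, -0.027, 0.996, -0.02], TCP at [0.255, -0.598, 0.205] pointing down, gripper open.
Joint ranges: [-3.06, 3.06], [-0.37, 2.12], [-1.25, 1.32], [0.18, 2.47], [-1.1, 4.24], [0.23, 1.98], [-2.94, 2.94]. Speed limits (rad/s): [2.57, 2.57, 3.14, 3.14, 3.14, 3.14, 3.14].

## Interface

Orientations are given as [roll, pitch, yaw] about the fixed x, y, z axes, in that order (R = Rz(yaw) Ry(pitch) Rx(roll)).
In Python, from cell import r gives the robot as it stands.
- The arm moves only by the tool arm_command, never from a script. Its argument "steps" is a list of rows, each a list of 3 entries, a list of its own where there are three numbers: the turn, a rotation vector about the world's x, y, z in units of 45 degrees (1.0 is 45 degrees), then the shift along the world's x, y, z in units of 0.6 m (1.0 is 0.6 m), then the opening, from -1 (shut) to 1 (fully open). A call has exactly 8 rows; each row is the pose to reach, as a shift and turn from the pose commanded when the call began; what a row does not reach only later rows make up. A row lasts 1/12 s, in which the tool goes at most 41.7 mm and 7.16 degrees, less where a joint would pass 70% of its speed; a pose out of reach is approached as far as the arm can. A call with a number of a shift or a turn outside -1 to 1 is refused whole. A call with a gripper value outside its range is refused whole. The fingers move at their own pace and stop on an object; "force" is the grip in N (left out, the last holds). Time passes only in rows, so rows that repeat a pose let the fingers close, or fill a call up. It gives the time, the measured TCP pose, the force, the opening and the grip force at its end, in the units of the state.
- r.sense(): the state, without advancing time (a new reading comes with each control period).
- r.camera(name): name is "scene" or "top" or "wrist"; returns a dict with "frame" (420x560x3 uint8, blue, green, red), "vfov" (degrees; the focal length in pixels is half the picture's height over the tangent of half this angle, whatever the lens; pixels are square), "cx", "cy" (the principal point, pixels), "view" (4x4, takes a point from world to camera coordinates); the wrist camera has in their place "T_tool_cam" (4x4, takes a point from camera to tool coordinates, whose origin is the TCP and whose axes are the flange's). Camera axes: x right, y up, looking along -z (the intrinsics and any distortion apply to the point x, -y, -z); pixel columns grow to the right and rows downward; lengths in m; the calibration is good to about 2 mm. A picture is of the moment at which its call begins: read the wrist's pose just before it. There is no depth.
- r.finish_job(): hands the job in; it is judged then, once.
The state is a dict: "clock": time; "joint_positions": joint angles; "dq": joint speeds; "joint_efforts": joint torques, N m; "position": TCP position; "eef_rot": TCP orientation; "ft_force": force on the tool from outside, world axes, zero at the start; "wrist_torque": the same for the moment, N m; "gripper_width": finger opening in m; "finger_force": force on a finger pad.
Only numpy, scipy, OpenCV 4.12 (cv2) and the standard library are available. Lean on these libraries where they do the work, as an engineer would, in place of code of your own. Each camera call takes 0.05 s, during which the arm holds its last target. There are 200 camera calls.

## Task

The catch pan of the cheese grater has been left part-way out; lock the machine out before reaching under its drum: press the red mushroom stop button in until it latches down and stays down by itself; only then push the steel pan fully home along the worktop, until its back meets the machine; last, with the pan home, twist the mushroom clockwise by its grip bar until it springs back up. Do it all by pushing with the fingers: do not pinch the grip bar, lift the pan or put fingers inside it, leave the green start button alone and do not disturb the things standing around.

Things in the scene. Friction and masses are not known exactly. Their poses are not given: they have to be found in the camera images.
- grater: White and steel worktop cheese grater, fixed, 340 mm deep, 315 wide, 228 high. Origin on the worktop under the middle of the pan bay's back stop (white column's face, x = 0); x points from the operator into the machine, y to its left, z up. Pan bay: x -0.13 to 0, |y| below 0.073 (4 mm play each side of the pan), open towards -x; low cheeks, 38 mm high on the right, 50 on the left.
- drum (a point): Middle of the grater's steel drum, which hangs over the bay, 140 mm up, axes as the grater. Drum, chute and hopper with lever take grater x -0.102 to 0.045, |y| below 0.07, from 69 mm (chute's lower edge) to 228 mm up. Wall cabinets stand over the back of the worktop from 0.37 m up, their fronts and handles from about world x = 0.63 on: keep arm and wrist clear of them.
- turret (a point): Middle of the top plate of the control turret, 113 mm above the worktop, axes as the grater, at x = -0.118, y = 0.163 of its frame. The turret is 130 mm (x) by 110 mm (y), left of the bay's mouth, on a 50 mm high plinth that reaches to the bay. On it stand the red mushroom (axis at x = -0.014, y = +0.002 from here) and, behind it, the green start button.
- stop_top (a point): Middle of the top of the mushroom's grip bar; moves and turns with it. Red dome 61 mm across, with a bar 58 mm long (this x), 10 thick (y), top 18 mm above the dome's middle, 21 mm above it at 24 mm from the axis. 161 mm above the worktop released, 152 latched. Twist clockwise: push sideways on the +y face of the bar's +x end, or the -y face of its -x end, in an arc round the axis.
- stop_button (a joint): How far the mushroom is pressed in, m: 0 released, 0.011 bottom. The spring and catch take 2.4 N at first, at most about 4 N; the bottom is hard. Pressed to the bottom and let go, it stays latched at about 0.009.
- stop_head (a joint): Twist of the mushroom, rad: 0 at rest, positive clockwise from above, stop at 0.87. A spring returns it when let go (0.02 N m at rest, 0.07 N m at the stop). Latched down, it comes free at about 0.6 to 0.7 rad and springs up by itself.
- bar_push_faces: The two vertical side faces of the grip bar that are pushed to twist it clockwise (+y face of the +x half, -y face of the -x half). Fixed to the mushroom, origin on its axis at the underside of the dome, axes as stop_top.
- bar_back_faces: The two other side faces of the grip bar. Fingers that press on these and on bar_push_faces at once count as pinching the bar.
- start_button (a joint): Green start button, 20 mm across, at x = -0.080, y = 0.192 of the grater, its top about 128 mm above the worktop; m pressed, 0 to 0.004, 4 N. Leave alone.
- catch_pan: Loose open stainless pan, 150 mm deep (x), 130 mm wide (y), 55 mm high, walls 4 mm, about 0.5 kg, standing on the worktop in the mouth of the bay, 30 to 50 mm short of home. Origin at the middle of its underside, x axis pointing into the machine, z up. Home: its back wall against the back stop, origin at x = -0.075 in the grater's frame.
- pan_front (a point): Middle of the outside of the pan's front wall (the one that faces the robot), 30 mm up; the place to push. 75 mm from the pan's origin.
- pan_inside: The inner skin of the pan (food surface), fixed to it; fingers must stay out. Origin and axes as catch_pan.
- pepper_mill: Dark wooden pepper mill, 58 mm across, 170 mm high, on the left of the grater; bystander. Origin under its centre.
- salt_shaker: Glass salt shaker with a grey cap, 44 mm across, 90 mm high, near the pepper mill; bystander. Origin under its centre.
- honey_jar: Honey jar with a grey lid, 71 mm across, 110 mm high, on the right of the grater; bystander. Origin under its centre.
- mug: Blue mug, 92 mm across, 95 mm high, on the right near the front edge; bystander. Origin under its centre.
- jam_jar: Jam jar with a red lid, 65 mm across, 97 mm high, right of the honey jar; bystander. Origin under its centre.

How it is judged:
On the way, in this order (a step that is already met when the one before it is completed fails the run):
1. the mushroom is latched down with nothing touching it, the pan not yet moved (value of joint stop_button above 0.0075 m and contact force between each of the arm, the fingers and grater below 0.2 N and distance of catch_pan from where it was at the start of the episode below 0.012 m), for 0.2 s.
2. the pan is fully home while the mushroom is still latched (value of joint stop_button above 0.0075 m and x of catch_pan in the frame of grater above -0.081 m), for 0.2 s.
3. the mushroom has been twisted free and is up again, the pan still home (value of joint stop_button below 0.002 m and x of catch_pan in the frame of grater above -0.081 m), for 0.2 s.
At the end, for the whole second after the job is handed in: The mushroom is released (pressed in less than 2 mm) and turned back to rest (within 0.1 rad); the pan stands still on the worktop in its bay, its back within 6 mm of the back stop and square to it within 0.08 rad (all of step 3 and value of joint stop_head below 0.1 rad and angle between the x axis of catch_pan and the x axis of grater, either way round below 0.08 rad and height (world z) of catch_pan below 0.006 m and linear speed of catch_pan below 0.01 m/s); the robot touches nothing.
It fails at once if the grip bar is pinched: the fingers press on its opposite faces at once (contact force between the fingers and bar_push_faces above 1 N and contact force between the fingers and bar_back_faces above 1 N).
It fails at once if the pan is lifted off the worktop or tipped (height (world z) of catch_pan above 0.012 m or angle between catch_pan's own z axis and vertical above 0.15 rad).
It fails at once if the fingers touch the inside of the pan (contact force between the fingers and pan_inside above 0.3 N).
It fails at once if the start button is pressed (value of joint start_button above 0.002 m).
It fails at once if a bystander is moved more than 30 mm, lifted or knocked over (distance of any of pepper_mill, salt_shaker, honey_jar, mug, jam_jar from where it was at the start of the episode above 0.03 m or angle between any of pepper_mill, salt_shaker, honey_jar, mug, jam_jar's own z axis and vertical above 0.5 rad).
It also fails if it takes over 61 s, if anything falls off the work surface, if the arm or the gripper's body presses on something with over 40 N, if the wrist force passes 120 N, or if a joint passes its speed limit or range.

## Working session

There is one attempt and no reset: what is moved stays moved. The work goes in short steps, Python scripts to look and compute and a tool call to move; the robot and the scene stay as the last step left them, time stands still between calls to the robot, and variables do not carry over. Pictures are saved under pics/ and viewed, at most 10 in all, crops included, and the job is handed in when it is done.

Besides the shell and the picture viewer there is one more tool, called after "Emit:" as name([rows], argument=value, ...), one row to a line, values as JSON. arm_command: Moves the arm, as the interface text tells. Its arguments: {"type":"object","properties":{"steps":{"type":"array"},"force":{"type":"number"}},"required":["steps"]}

```bash
ls; mkdir -p pics; python3 - <<'E'
from cell import r
import cv2,numpy as np
s=r.sense(); print(s['clock'],s['position'],s['eef_rot'],s['gripper_width'],r.pinch_z)
for n in ("scene","top"):
    c=r.camera(n); cv2.imwrite(f"pics/{n}0.png",c["frame"]); np.savez(f"{n}0.npz",**c); print(n,{k:v for k,v in c.items() if k!="frame"})
E
```

```text
pics
0.0 [ 0.25458271 -0.59736688  0.20458236] [-3.13975655e+00  4.28124129e-05  4.02832158e-01] 0.09395836664788147 0.0188
scene {'vfov': 43.03734992843038, 'cx': 284.8388752304634, 'cy': 209.44732433435465, 'view': array([[-8.04576753e-01, -5.93848674e-01,  3.46354727e-05,
         4.02893550e-01],
       [ 3.17299748e-01, -4.29844731e-01,  8.45313183e-01,
        -3.18476154e-01],
       [-5.01973224e-01,  6.80130326e-01,  5.34271113e-01,
        -1.01948188e+00],
       [ 0.00000000e+00,  0.00000000e+00,  0.00000000e+00,
         1.00000000e+00]])}
top {'vfov': 49.56404434541042, 'cx': 284.9980184142383, 'cy': 206.50253119714466, 'view': array([[-2.00520750e-02, -9.99798755e-01,  6.03603308e-04,
        -7.26979197e-02],
       [ 9.25346677e-01, -1.83302381e-02,  3.78678664e-01,
        -5.77014908e-01],
       [-3.78591392e-01,  8.15183528e-03,  9.25528014e-01,
        -1.03293550e+00],
       [ 0.00000000e+00,  0.00000000e+00,  0.00000000e+00,
         1.00000000e+00]])}
```

View pics/scene0.png

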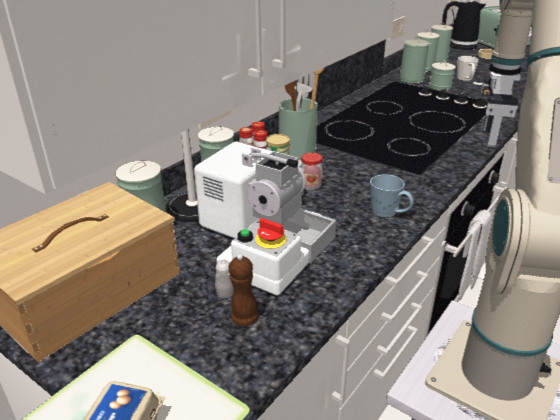

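View pics/top0.png

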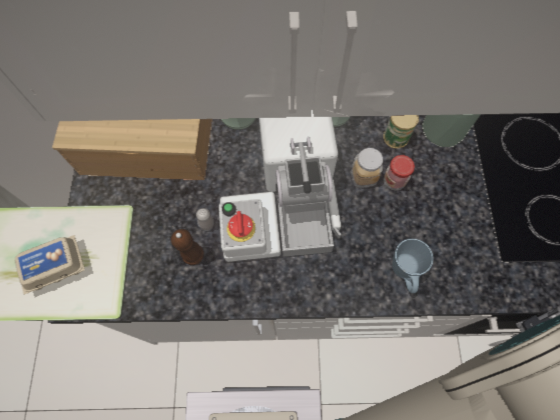

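The scene view shows the grater with the red mushroom at about (270,233), the green button at (245,234) and the pan front near (325,240). In the top view the mushroom is at (241,227), the green button at (229,209) and the pan front at about (308,252). The mill and salt shaker stand left of the turret.

```bash
cat >h.py <<'E'
import numpy as np,cv2
def ray(c,uv):
    f=210/np.tan(np.radians(float(c['vfov']))/2); V=c['view']; R=V[:3,:3];t=V[:3,3]
    d=np.array([(uv[0]-c['cx'])/f,-(uv[1]-c['cy'])/f,-1.]); return -R.T@t,R.T@d
def onz(c,uv,z):
    o,d=ray(c,uv); return o+d*(z-o[2])/d[2]
def tri(c1,p1,c2,p2):
    o1,d1=ray(c1,p1);o2,d2=ray(c2,p2);d1=d1/np.linalg.norm(d1);d2=d2/np.linalg.norm(d2)
    s=np.linalg.lstsq(np.c_[d1,-d2],o2-o1,rcond=None)[0];a=o1+s[0]*d1;b=o2+s[1]*d2
    return (a+b)/2,np.linalg.norm(a-b)
def blob(c,lo,hi,box):
    h=cv2.cvtColor(c['frame'],cv2.COLOR_BGR2HSV);m=cv2.inRange(h,lo,hi)
    k=np.zeros_like(m);x0,y0,x1,y1=box;k[y0:y1,x0:x1]=255;m&=k
    M=cv2.moments(m,True);return (M['m10']/M['m00'],M['m01']/M['m00']),M['m00'],m
E
python3 - <<'E'
from h import *
T=dict(np.load('top0.npz'));S=dict(np.load('scene0.npz'))
for nm,lo,hi in(("red",(0,150,80),(8,255,255)),("yel",(20,120,100),(35,255,255)),("grn",(50,120,20),(85,255,255))):
    a=blob(T,lo,hi,(215,195,270,250));b=blob(S,lo,hi,(230,215,300,255))
    print(nm,a[:2],b[:2],tri(T,a[0],S,b[0]))
    if nm=="yel":
      for q,c in((a,T),(b,S)):
        p=cv2.findNonZero(q[2]);e=cv2.fitEllipse(cv2.convexHull(p));print(e[0],onz(c,e[0],.118))
f=cv2.resize(T['frame'][105:265,205:345],None,fx=4,fy=3.75,interpolation=cv2.INTER_CUBIC)
g=cv2.resize(S['frame'][130:300,190:350],None,fx=3.5,fy=3.5,interpolation=cv2.INTER_CUBIC)
cv2.imwrite('pics/topc.png',f);cv2.imwrite('pics/scc.png',g)
E
```

```text
red ((239.77448071216617, 225.1454005934718), 337.0) ((269.9548872180451, 229.53383458646616), 399.0) (array([0.51963501, 0.02701301, 0.14149781]), np.float64(0.00421109565024477))
yel ((241.44444444444446, 236.04040404040404), 99.0) ((270.53877551020406, 242.18775510204082), 245.0) (array([0.50952489, 0.02841756, 0.10876433]), np.float64(0.017845764765568935))
(240.69186401367188, 229.56857299804688) [0.51450731 0.02599167 0.118     ]
(270.4975280761719, 239.0600128173828) [0.51921984 0.02926865 0.118     ]Traceback (most recent call last):
  File "<stdin>", line 4, in <module>
  File "h.py", line 14, in blob
    M=cv2.moments(m,True);return (M['m10']/M['m00'],M['m01']/M['m00']),M['m00'],m
                                  ~~~~~~~~^~~~~~~~~
ZeroDivisionError: float division by zero
```

```bash
python3 - <<'E'
from h import *
T=dict(np.load('top0.npz'));S=dict(np.load('scene0.npz'))
f=cv2.resize(T['frame'][105:265,205:345],None,fx=3.75,fy=3.75,interpolation=cv2.INTER_CUBIC)
g=cv2.resize(S['frame'][130:300,190:350],None,fx=3.5,fy=3.5,interpolation=cv2.INTER_CUBIC)
cv2.imwrite('pics/topc.png',f);cv2.imwrite('pics/scc.png',g)
E
```

```text
(no output)
```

View pics/topc.png

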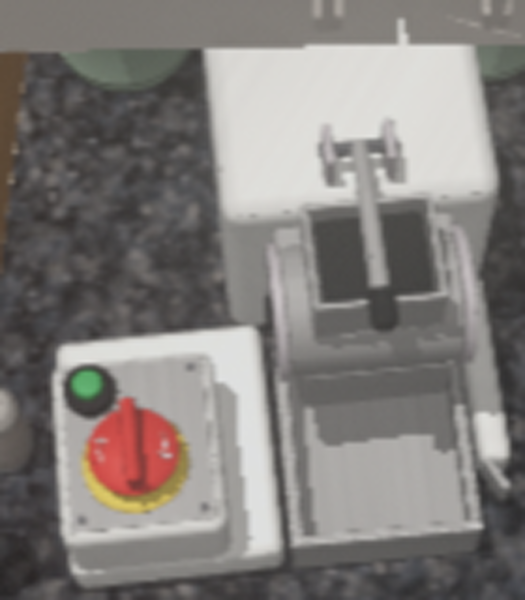

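View pics/scc.png

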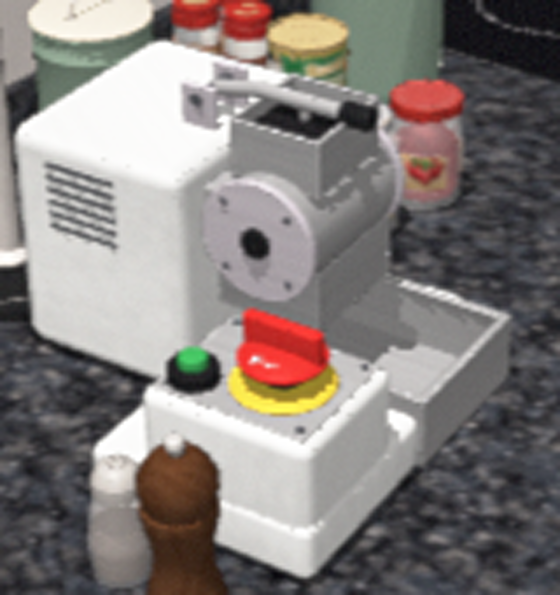

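Top crop: the bar runs from (127,403) to (137,487), and the pan's front rim from (290,540) to (480,527). The plinth front corners are at (75,585) and (283,565). Scene crop: the pan's front rim corners are at (425,385) and (508,320), and the bar top runs from (246,314) to (325,345).

```bash
python3 - <<'E'
from h import *
np.set_printoptions(precision=4,suppress=True)
T=dict(np.load('top0.npz'));S=dict(np.load('scene0.npz'))
t=lambda x,y:(x/3.75+205-.37,y/3.75+105-.37)
s=lambda x,y:(x/3.5+190-.36,y/3.5+130-.36)
for n,a,z in(("barF",(127,402),.164),("barN",(137,482),.164),("panL",(290,537),.055),("panR",(480,525),.055),("panLbot",(292,565),0),("panRbot",(480,550),0),("plTL",(60,347),.05),("plTR",(258,327),.05),("plBL",(73,574),.05),("plBR",(282,555),.05),
 ("plateTL",(66,368),.113),("plateTR",(210,357),.113),("plateBL",(72,530),.113),("plateBR",(222,520),.113),("grn",(86,382),.128),("colL",(228,218),.228),("colR",(495,193),.228)): print(n,onz(T,t(*a),z))
for n,a,z in(("barF",(246,312),.164),("barN",(327,343),.164),("panR",(509,320),.055),("panL",(425,385),.055),("grn",(193,352),.128)): print(n,onz(S,s(*a),z))
print("tri barF",tri(T,t(127,402),S,s(248,312)),tri(T,t(137,482),S,s(325,342)),tri(T,t(86,382),S,s(193,355)),tri(T,t(480,525),S,s(509,320)))
print(ray(S,(0,0))[0],ray(T,(0,0))[0])
E
```

```text
barF [0.5432 0.0276 0.164 ]
barN [0.4893 0.0203 0.164 ]
panL [ 0.4851 -0.0746  0.055 ]
panR [ 0.491 -0.205  0.055]
panLbot [ 0.4811 -0.0757  0.    ]
panRbot [ 0.4896 -0.2103  0.    ]
plTL [0.632  0.0881 0.05  ]
plTR [ 0.645  -0.0543  0.05  ]
plBL [0.4633 0.0736 0.05  ]
plBR [ 0.4739 -0.0689  0.05  ]
plateTL [0.589  0.0744 0.113 ]
plateTR [ 0.5952 -0.0228  0.113 ]
plateBL [0.4748 0.0668 0.113 ]
plateBR [ 0.4797 -0.0306  0.113 ]
grn [0.5724 0.0587 0.128 ]
colL [ 0.6401 -0.0396  0.228 ]
colR [ 0.6545 -0.2073  0.228 ]
barF [0.5455 0.0326 0.164 ]
barN [0.4833 0.0301 0.164 ]
panR [ 0.489  -0.2021  0.055 ]
panL [ 0.4927 -0.0972  0.055 ]
grn [0.5786 0.0476 0.128 ]
tri barF (array([0.5457, 0.0285, 0.1611]), np.float64(0.002669087369621881)) (array([0.4918, 0.021 , 0.1564]), np.float64(0.0002697508264080331)) (array([0.5696, 0.0578, 0.135 ]), np.float64(0.00017699634408680393)) (array([ 0.4914, -0.2055,  0.0524]), np.float64(0.0008835660490021107))
[-0.0865  0.7957  0.8139] [ 0.1414 -0.0748  1.1746]
```

Emit:
arm_command([
  [[0,0,-0.1],[0.05,0.06,0.05],-1],
  [[0,0,-0.2],[0.08,0.12,0.08],-1],
  [[0,0,-0.3],[0.12,0.18,0.1],-1],
  [[0,0,-0.417],[0.15,0.24,0.1],-1],
  [[0,0,-0.417],[0.18,0.3,0.1],-1],
  [[0,0,-0.417],[0.21,0.36,0.1],-1],
  [[0,0,-0.417],[0.235,0.415,0.1],-1],
  [[0,0,-0.417],[0.25,0.467,0.1],-1],
], force=20)

```text
clock: 0.77
position: [0.4061, -0.3156, 0.2653]
eef_rot: [-3.142, -0.001, 0.076]
ft_force: [0.1, 0.0, 0.6]
gripper_width: 0.0442
finger_force: 0.0
```

Emit:
arm_command([
  [[0,0,0],[0.02,0.065,0],-1],
  [[0,0,0],[0.04,0.13,0],-1],
  [[0,0,0],[0.06,0.195,0],-1],
  [[0,0,0],[0.08,0.26,0],-1],
  [[0,0,0],[0.1,0.325,0],-1],
  [[0,0,0],[0.12,0.39,0],-1],
  [[0,0,0],[0.13,0.45,0],-1],
  [[0,0,0],[0.13,0.5,0],-1],
])

```text
clock: 1.43
position: [0.4836, -0.0144, 0.2653]
eef_rot: [-3.141, -0.001, 0.078]
ft_force: [0.8, -0.4, -0.4]
gripper_width: 0.0004
finger_force: 0.0
```

```bash
python3 - <<'E'
from cell import r
import cv2,numpy as np
np.set_printoptions(precision=4,suppress=True)
s=r.sense(); print(s['position'],s['eef_rot'],s['gripper_width'],s['joint_positions'])
c=r.camera('wrist'); cv2.imwrite("pics/w1.png",c["frame"]); np.savez("w1.npz",pos=s['position'],rot=s['eef_rot'],**c); print(c['vfov'],c['cx'],c['cy'],c['T_tool_cam'])
E
```

```text
[ 0.4836 -0.0144  0.2653] [-3.1407 -0.0006  0.0779] 0.00039613592850293967 [-0.0237  0.3182 -0.0051  1.8862  0.0008  0.9367 -1.5219]
67.16478516207835 270.9482403674758 209.38377173608234 [[ 0.0006  0.9602  0.2794  0.0831]
 [ 1.     -0.0005 -0.0003 -0.0004]
 [-0.0001  0.2794 -0.9602 -0.1802]
 [ 0.      0.      0.      1.    ]]
```

View pics/w1.png

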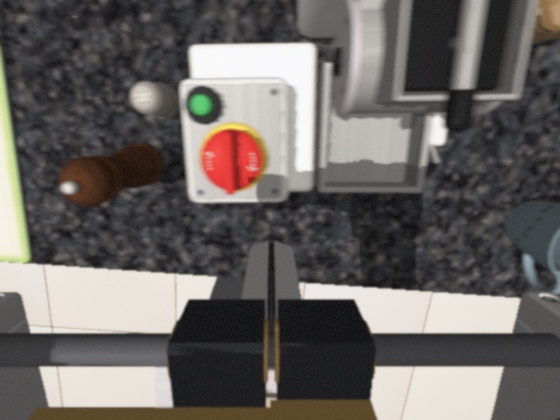

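The wrist view shows the mushroom dome at (233,158), with its bar running almost vertically from (234,130) to (232,193). The pan's front rim runs from (320,191) to (424,191), and the green button is at (203,104).

```bash
cat >>h.py <<'E'
from scipy.spatial.transform import Rotation as Ro
def wcam(f):
    c=dict(np.load(f)); T=np.eye(4);T[:3,:3]=Ro.from_euler('xyz',c['rot']).as_matrix();T[:3,3]=c['pos']
    c['view']=np.linalg.inv(T@c['T_tool_cam']); return c
E
python3 - <<'E'
from h import *
np.set_printoptions(precision=4,suppress=True)
c=wcam('w1.npz'); print([k for k in c])
a=blob(c,(0,150,80),(8,255,255),(195,115,270,205));e=cv2.fitEllipse(cv2.convexHull(cv2.findNonZero(a[2])))
g=blob(c,(50,120,60),(85,255,255),(180,80,230,125))
print(a[:2],e,onz(c,a[0],.135),onz(c,e[0],.130)); print('grn',g[0],onz(c,g[0],.128))
for n,p,z in(('barF',(233.5,130),.164),('barN',(232,193),.164),('pL',(320,191),.055),('pR',(424,191),.055),('plBL',(187.5,197),.113),('plBR',(289,199),.113),('TL',(181,83),.113),('TR',(287,81),.113)): print(n,onz(c,p,z))
E
```

```text
['pos', 'rot', 'frame', 'vfov', 'cx', 'cy', 'T_tool_cam', 'view']
((231.74674556213017, 159.2516765285996), 2535.0) ((231.69334411621094, 159.7086181640625), (58.40397262573242, 61.73883819580078), 165.2862548828125) [0.5243 0.0277 0.135 ] [0.5231 0.0283 0.13  ]
grn (200.7961956521739, 104.47282608695652) [0.573  0.0602 0.128 ]
barF [0.5535 0.024  0.164 ]
barN [0.4975 0.0228 0.164 ]
pL [ 0.4823 -0.0762  0.055 ]
pR [ 0.4926 -0.2073  0.055 ]
plBL [0.4769 0.0761 0.113 ]
plBR [ 0.4833 -0.0336  0.113 ]
TL [0.5918 0.0831 0.113 ]
TR [ 0.6018 -0.0204  0.113 ]
```

Emit:
arm_command([
  [[0,0,0],[0.03,0.034,-0.02],-1],
  [[0,0,0],[0.05,0.06,-0.06],-1],
  [[0,0,0],[0.065,0.068,-0.1],-1],
  [[0,0,0],[0.065,0.068,-0.13],-1],
  [[0,0,0],[0.065,0.068,-0.15],-1],
  [[0,0,0],[0.065,0.068,-0.16],-1],
  [[0,0,0],[0.065,0.068,-0.165],-1],
  [[0,0,0],[0.065,0.068,-0.165],-1],
])

```text
clock: 2.15
position: [0.5216, 0.0227, 0.1662]
eef_rot: [3.141, 0.001, 0.075]
ft_force: [-0.0, 0.4, 0.7]
gripper_width: 0.0001
finger_force: 0.0
```

Emit:
arm_command([
  [[0,0,0],[0.002,0.005,0],-1],
  [[0,0,0],[0.002,0.005,-0.005],-1],
  [[0,0,0],[0.002,0.005,-0.009],-1],
  [[0,0,0],[0.002,0.005,-0.013],-1],
  [[0,0,0],[0.002,0.005,-0.017],-1],
  [[0,0,0],[0.002,0.005,-0.021],-1],
  [[0,0,0],[0.002,0.005,-0.024],-1],
  [[0,0,0],[0.002,0.005,-0.024],-1],
])

```text
clock: 2.82
position: [0.5236, 0.0262, 0.152]
eef_rot: [-3.141, -0.001, 0.075]
ft_force: [1.0, 2.3, 2.2]
gripper_width: 0.0001
finger_force: 1.5
```

Emit:
arm_command([
  [[0,0,0],[0,0,-0.002],-1],
  [[0,0,0],[0,0,-0.003],-1],
  [[0,0,0],[0,0,-0.004],-1],
  [[0,0,0],[0,0,-0.004],-1],
  [[0,0,0],[0,0,-0.005],-1],
  [[0,0,0],[0,0,-0.005],-1],
  [[0,0,0],[0,0,-0.005],-1],
  [[0,0,0],[0,0,-0.005],-1],
])

```text
clock: 3.48
position: [0.5238, 0.0263, 0.1503]
eef_rot: [-3.141, -0.002, 0.075]
ft_force: [-0.6, 0.3, 12.0]
gripper_width: 0.0004
finger_force: 6.0
```

Emit:
arm_command([
  [[0,0,0],[0,0,0.03],-1],
  [[0,0,0],[0,0,0.08],-1],
  [[0,0,0],[0,0,0.14],-1],
  [[0,0,0],[0,0,0.18],-1],
  [[0,0,0.15],[-0.06,-0.03,0.18],-1],
  [[0,0,0.3],[-0.12,-0.06,0.18],-1],
  [[0,0,0.45],[-0.16,-0.12,0.18],-1],
  [[0,0,0.6],[-0.18,-0.18,0.18],-1],
])

```text
clock: 4.15
position: [0.4132, -0.0759, 0.2566]
eef_rot: [-3.139, 0.003, 0.534]
ft_force: [0.8, -0.9, 0.7]
gripper_width: 0.0001
finger_force: 0.0
```

```bash
python3 - <<'E'
from h import *
from cell import r
S=r.camera('scene');b=blob(S,(0,150,80),(8,255,255),(230,215,300,265));print(b[:2])
s=r.sense();print(s['position'],s['eef_rot'],s['joint_positions'])
E
```

```text
((269.9201995012469, 232.69576059850374), 401.0)
[ 0.41137197 -0.08403278  0.25656746] [3.14072748 0.00703766 0.53184532] [ 0.18723895  0.2350144  -0.07051169  2.04057329  0.02789975  0.87183709
 -0.93833845]
```

The mushroom's centroid dropped 3.2 px in the scene view, which matches 9 mm, so it is latched. Next I flip the wrist so the camera stays clear of the hopper.

Emit:
arm_command([
  [[0,0,0.12],[0,-0.03,0],0.5],
  [[0,0,0.24],[0,-0.06,0],0.5],
  [[0,0,0.36],[0,-0.1,0],0.5],
  [[0,0,0.48],[0,-0.1,0],0.5],
  [[0,0,0.6],[0,-0.1,0],0.5],
  [[0,0,0.7],[0,-0.1,0],0.5],
  [[0,0,0.8],[0,-0.1,0],0.5],
  [[0,0,0.85],[0,-0.1,0],0.5],
])

```text
clock: 4.87
position: [0.4166, -0.1358, 0.2564]
eef_rot: [-3.139, 0.001, 1.196]
ft_force: [-0.6, -0.4, -0.4]
gripper_width: 0.0502
finger_force: 0.0
```

Emit:
arm_command([
  [[0,0,0.12],[0,0,0],0.5],
  [[0,0,0.24],[0,0,0],0.5],
  [[0,0,0.36],[0,0,0],0.5],
  [[0,0,0.48],[0,0,0],0.5],
  [[0,0,0.6],[0,0,0],0.5],
  [[0,0,0.7],[0,0,0],0.5],
  [[0,0,0.8],[0,0,0],0.5],
  [[0,0,0.85],[0,0,0],0.5],
])

```text
clock: 5.53
position: [0.4166, -0.1357, 0.2564]
eef_rot: [-3.139, -0.001, 1.864]
ft_force: [-0.0, -1.2, 0.2]
gripper_width: 0.0704
finger_force: 0.0
```

Emit:
arm_command([
  [[0,0,0.12],[0,0,0],0.5],
  [[0,0,0.24],[0,0,0],0.5],
  [[0,0,0.36],[0,0,0],0.5],
  [[0,0,0.48],[0,0,0],0.5],
  [[0,0,0.6],[0,0,0],0.5],
  [[0,0,0.7],[0,0,0],0.5],
  [[0,0,0.8],[0,0,0],0.5],
  [[0,0,0.85],[0,0,0],0.5],
])

```text
clock: 6.2
position: [0.4166, -0.1358, 0.2564]
eef_rot: [-3.14, -0.002, 2.532]
ft_force: [-0.6, 1.0, 0.3]
gripper_width: 0.0705
finger_force: 0.0
```

Emit:
arm_command([
  [[0,0,0.12],[0,0,0],0.5],
  [[0,0,0.24],[0,0,0],0.5],
  [[0,0,0.36],[0,0,0],0.5],
  [[0,0,0.48],[0,0,0],0.5],
  [[0,0,0.6],[0,0,0],0.5],
  [[0,0,0.7],[0,0,0],0.5],
  [[0,0,0.8],[0,0,0],0.5],
  [[0,0,0.85],[0,0,0],0.5],
])

```text
clock: 6.87
position: [0.4166, -0.1358, 0.2564]
eef_rot: [3.141, -0.002, -3.084]
ft_force: [1.1, 0.1, 0.5]
gripper_width: 0.0707
finger_force: 0.0
```

Emit:
arm_command([
  [[0,0,0],[0,0,-0.05],0.5],
  [[0,0,0],[0.01,-0.01,-0.11],0.5],
  [[0,0,0],[0.02,-0.01,-0.17],0.5],
  [[0,0,0],[0.03,-0.01,-0.23],0.5],
  [[0,0,0],[0.04,-0.01,-0.29],0.5],
  [[0,0,0],[0.045,-0.01,-0.34],0.5],
  [[0,0,0.02],[0.045,-0.01,-0.37],0.5],
  [[0,0,0.02],[0.045,-0.01,-0.378],0.5],
])

```text
clock: 7.53
position: [0.4418, -0.1411, 0.027]
eef_rot: [3.14, -0.007, -3.07]
ft_force: [-0.2, -1.3, 0.2]
gripper_width: 0.0703
finger_force: 0.0
```

Emit:
arm_command([
  [[0,0,0],[0.015,0.001,0],0.5],
  [[0,0,0],[0.03,0.002,0],0.5],
  [[0,0,0],[0.045,0.003,0],0.5],
  [[0,0,0],[0.055,0.004,0],0.5],
  [[0,0,0],[0.065,0.005,0],0.5],
  [[0,0,0],[0.075,0.006,0],0.5],
  [[0,0,0],[0.083,0.006,0],0.5],
  [[0,0,0],[0.083,0.006,0],0.5],
])

```text
clock: 8.2
position: [0.4943, -0.1387, 0.0311]
eef_rot: [-3.141, -0.001, -3.072]
ft_force: [-2.3, -0.9, -0.5]
gripper_width: 0.0705
finger_force: 1.6
```

Contact with the pan is confirmed; I'll continue slowly.

Emit:
arm_command([
  [[0,0,0],[0.004,0,0],0.5],
  [[0,0,0],[0.008,0,0],0.5],
  [[0,0,0],[0.012,0.001,0],0.5],
  [[0,0,0],[0.016,0.001,0],0.5],
  [[0,0,0],[0.02,0.001,0],0.5],
  [[0,0,0],[0.023,0.002,0],0.5],
  [[0,0,0],[0.026,0.002,0],0.5],
  [[0,0,0],[0.026,0.002,0],0.5],
])

```text
clock: 8.87
position: [0.5083, -0.1374, 0.0306]
eef_rot: [-3.141, -0.004, -3.072]
ft_force: [-7.4, -0.7, 5.2]
gripper_width: 0.0705
finger_force: 3.5
```

Emit:
arm_command([
  [[0,0,0],[0.003,0,0],0.5],
  [[0,0,0],[0.006,0,0],0.5],
  [[0,0,0],[0.009,0.001,0],0.5],
  [[0,0,0],[0.009,0.001,0],0.5],
  [[0,0,0],[0.009,0.001,0],0.5],
  [[0,0,0],[0.009,0.001,0],0.5],
  [[0,0,0],[0.009,0.001,0],0.5],
  [[0,0,0],[0.009,0.001,0],0.5],
])

```text
clock: 9.53
position: [0.5082, -0.1375, 0.0302]
eef_rot: [-3.14, -0.014, -3.072]
ft_force: [-15.2, -0.8, 13.4]
gripper_width: 0.0705
finger_force: 7.8
```

Emit:
arm_command([
  [[0,0,0],[-0.01,0,0],0.5],
  [[0,0,0],[-0.04,0,0],0.5],
  [[0,0,0],[-0.08,0,0],0.5],
  [[0,0,0],[-0.13,0,0],0.5],
  [[0,0,0],[-0.14,0,0.06],0.5],
  [[0,0,0],[-0.14,0,0.12],0.5],
  [[0,0,0],[-0.14,0,0.18],0.5],
  [[0,0,0],[-0.14,0,0.24],0.5],
])

```text
clock: 10.2
position: [0.4334, -0.1358, 0.1768]
eef_rot: [3.141, 0.004, -3.07]
ft_force: [0.4, -0.7, -0.2]
gripper_width: 0.0705
finger_force: 0.0
```

```bash
python3 - <<'E'
from h import *
from cell import r
s=r.sense();print(s['position'],s['eef_rot'],s['joint_positions'])
S=r.camera('scene');b=blob(S,(0,150,80),(8,255,255),(230,215,300,265));print(b[:2])
T=r.camera('top');np.savez('top1.npz',**T)
g=cv2.resize(S['frame'][130:300,190:350],None,fx=2.5,fy=3.5,interpolation=cv2.INTER_CUBIC)
f=cv2.resize(T['frame'][105:265,205:345],None,fx=2.8,fy=3.72,interpolation=cv2.INTER_CUBIC)
n=min(len(f),len(g));cv2.imwrite('pics/c2.png',np.hstack([f[:n],g[:n]]))
E
```

```text
[ 0.43335721 -0.1357598   0.17679063] [ 3.14145999  0.0043501  -3.06961685] [ 0.66241396  0.44283941 -0.57831529  2.06738779  0.3596537   0.72447681
  1.49885546]
((269.9032258064516, 232.72952853598014), 403.0)
```

View pics/c2.png

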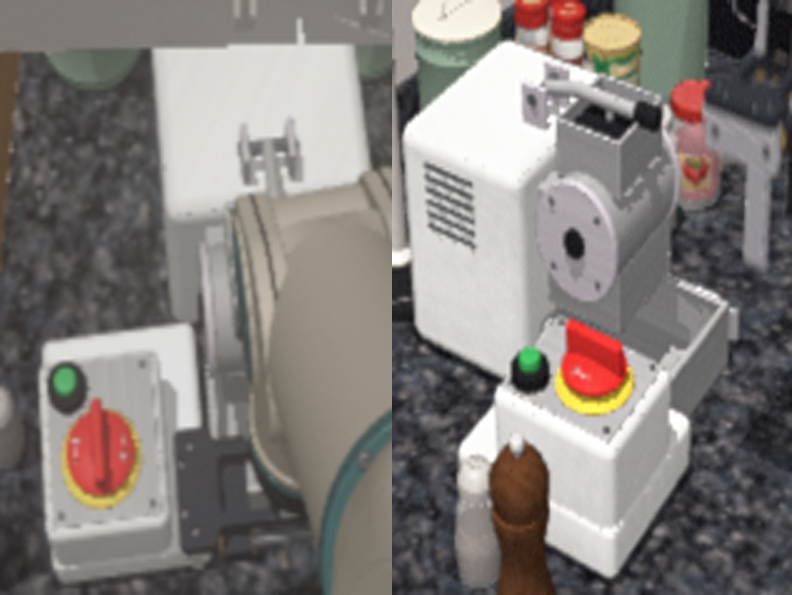

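The top view is partly hidden by the arm. The mushroom is still latched, and the pan's front right rim corner is now at about (733,302) in the composite.

```bash
python3 - <<'E'
from h import *
S=dict(np.load('scene0.npz'))
for p in((335,221.1),(326.3,216)): 
    w=onz(S,p,.055);d=w[:2]-np.array([.667,-.1286]);a=.075
    print(w,d[0]*np.cos(a)+d[1]*np.sin(a),-d[0]*np.sin(a)+d[1]*np.cos(a))
E
```

```text
[ 0.48904789 -0.20186926  0.055     ] -0.1829418980192136 -0.05972938555379419
[ 0.5201457  -0.20891315  0.055     ] -0.1524593027208435 -0.06908362510821385
```

Emit:
arm_command([
  [[0,0,0],[0,0.03,0.03],-1],
  [[0,0,0],[0.01,0.07,0.04],-1],
  [[0,0,0],[0.04,0.12,0.04],-1],
  [[0,0,0],[0.07,0.16,0.04],-1],
  [[0,0,0],[0.1,0.2,0.04],-1],
  [[0,0,0],[0.118,0.214,0.04],-1],
  [[0,0,0],[0.118,0.214,0.02],-1],
  [[0,0,0],[0.118,0.214,0],-1],
])

```text
clock: 10.97
position: [0.5052, -0.0057, 0.1746]
eef_rot: [3.14, 0.005, -3.068]
ft_force: [0.4, 0.6, 0.2]
gripper_width: 0.0207
finger_force: 0.0
```

```bash
python3 - <<'E'
from h import *
from cell import r
s=r.sense();print(s['position'],s['eef_rot'],s['gripper_width'])
c=r.camera('wrist');np.savez("w2.npz",pos=s['position'],rot=s['eef_rot'],**c)
T=r.camera('top');
cv2.imwrite('pics/c3.png',np.hstack([cv2.resize(c['frame'],(400,300)),cv2.resize(T['frame'][120:270,200:350],(300,300))]))
E
```

```text
[ 0.50515197 -0.00573092  0.17462829] [ 3.14027589  0.00537348 -3.06817132] 0.02066745063230126
```

View pics/c3.png

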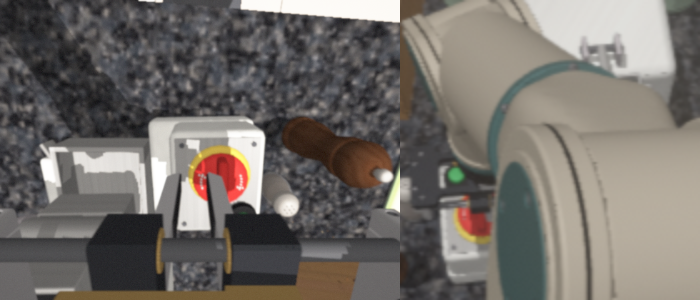

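```bash
python3 - <<'E'
from h import *
c=dict(np.load('w2.npz'));cv2.imwrite('pics/w2c.png',cv2.resize(c['frame'][150:320,50:390],None,fx=2.3,fy=2.3,interpolation=cv2.INTER_CUBIC))
E
```

```text
(no output)
```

View pics/w2c.png

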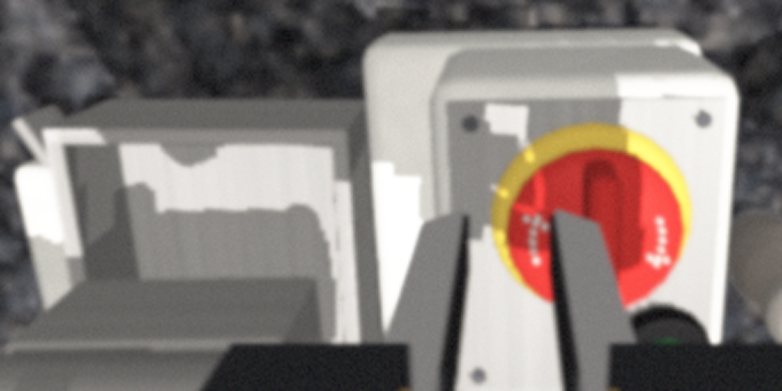

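The crop shows the pan's front rim at (48,128) to (345,128), with the bar's near end at about (603,163). The fingers are still closing to its right.

```bash
python3 - <<'E'
from h import *
c=wcam('w2.npz');q=lambda x,y:(x/2.3+50-.3,y/2.3+150-.3);a=.075
for n,p,z in(('panR',(48,130),.055),('panL',(348,128),.055),('bRb',(105,98),0),('bLb',(366,98),0),('barN',(603,163),.154),('barNl',(620,168),.155),('barNr',(587,168),.155),('plate1',(470,124),.113),('plate2',(704,119),.113)):
    w=onz(c,q(*p),z);d=w[:2]-np.array([.667,-.1286]);print(n,w.round(4),round(d[0]*np.cos(a)+d[1]*np.sin(a),4),round(-d[0]*np.sin(a)+d[1]*np.cos(a),4))
a=blob(c,(0,150,80),(8,255,255),(250,200,370,300));h=cv2.convexHull(cv2.findNonZero(a[2]));e=cv2.fitEllipse(h);print(e,onz(c,e[0],.121))
E
```

```text
panR [ 0.5241 -0.2014  0.055 ] -0.148 -0.0618
panL [ 0.5138 -0.0735  0.055 ] -0.1487 0.0665
bRb [ 0.5235 -0.2061  0.    ] -0.1489 -0.0665
bLb [ 0.5139 -0.0761  0.    ] -0.1488 0.0639
barN [0.4895 0.021  0.154 ] -0.1658 0.1624
barNl [0.4903 0.0259 0.155 ] -0.1646 0.1673
barNr [0.491  0.0163 0.155 ] -0.1647 0.1577
plate1 [ 0.492  -0.0196  0.113 ] -0.1663 0.1218
plate2 [0.4843 0.0605 0.113 ] -0.168 0.2022
((308.2109375, 249.6044921875), (69.29827880859375, 75.65721130371094), 77.93467712402344) [0.52465612 0.02608666 0.121     ]
```

Pan is home (front at x = -0.149, square). Now lowering beside the bar.

Emit:
arm_command([
  [[0,0,0],[-0.005,0,-0.01],-1],
  [[0,0,0],[-0.005,0,-0.02],-1],
  [[0,0,0],[-0.005,0,-0.035],-1],
  [[0,0,0],[-0.005,0,-0.046],-1],
  [[0,0,0],[-0.005,0.004,-0.046],-1],
  [[0,0,0],[-0.005,0.008,-0.046],-1],
  [[0,0,0],[-0.006,0.012,-0.046],-1],
  [[0,0,0],[-0.006,0.012,-0.046],-1],
])

```text
clock: 11.73
position: [0.4989, 0.0002, 0.147]
eef_rot: [3.141, 0.001, -3.07]
ft_force: [0.1, -0.0, 0.4]
gripper_width: 0.0004
finger_force: 0.0
```

Emit:
arm_command([
  [[0,0,0],[0,0.004,0],-1],
  [[0,0,0],[0.001,0.008,0],-1],
  [[0,0,-0.127],[-0.001,0.012,0],-1],
  [[0,0,-0.255],[-0.004,0.0155,0],-1],
  [[0,0,-0.382],[-0.006,0.02,0],-1],
  [[0,0,-0.51],[-0.008,0.024,0],-1],
  [[0,0,-0.51],[-0.008,0.024,0],-1],
  [[0,0,-0.51],[-0.008,0.024,0],-1],
])

```text
clock: 12.4
position: [0.4939, 0.0138, 0.1469]
eef_rot: [-3.141, 0.0, 2.815]
ft_force: [-0.7, -0.2, 1.3]
gripper_width: 0.0004
finger_force: 0.5
```

Emit:
arm_command([
  [[0,0,-0.1],[-0.001,0.0035,0],-1],
  [[0,0,-0.2],[-0.0015,0.007,0],-1],
  [[0,0,-0.3],[-0.002,0.0105,0],-1],
  [[0,0,-0.4],[-0.0025,0.0145,0],-1],
  [[0,0,-0.5],[-0.0025,0.0185,0],-1],
  [[0,0,-0.51],[-0.0025,0.019,0],-1],
  [[0,0,-0.51],[-0.0025,0.019,0],-1],
  [[0,0,-0.51],[-0.0025,0.019,0],-1],
])

```text
clock: 13.07
position: [0.4917, 0.0249, 0.1466]
eef_rot: [-3.141, -0.001, 2.414]
ft_force: [-3.5, -1.0, 2.3]
gripper_width: 0.0006
finger_force: 1.4
```

```bash
python3 - <<'E'
from h import *
from cell import r
S=r.camera('scene');b=blob(S,(0,150,80),(8,255,255),(230,215,300,265));print(b[:2])
s=r.sense();print(s['position'],s['eef_rot'],s['ft_force'])
cv2.imwrite('pics/c4.png',cv2.resize(S['frame'][190:290,210:340],None,fx=4,fy=4,interpolation=cv2.INTER_CUBIC))
E
```

```text
((269.5903614457831, 233.46385542168676), 332.0)
[0.49172846 0.02487965 0.1465537 ] [-3.14067287e+00 -8.61594874e-04  2.41357015e+00] [-1.16377107 -1.3515717   1.85969083]
```

View pics/c4.png

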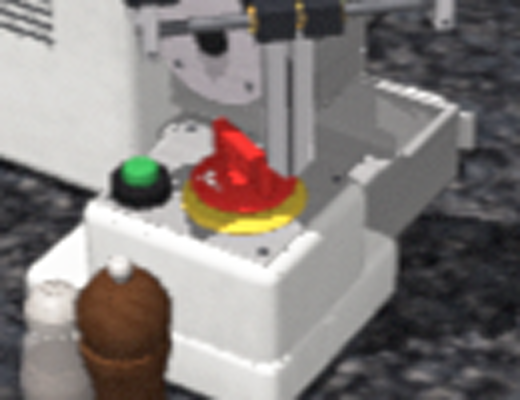

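The bar has turned partway but the mushroom is still down, so I continue the arc.

Emit:
arm_command([
  [[0,0,-0.06],[0,0.0023,0],-1],
  [[0,0,-0.12],[0.0007,0.0045,0],-1],
  [[0,0,-0.18],[0.001,0.007,0],-1],
  [[0,0,-0.25],[0.0015,0.0093,0],-1],
  [[0,0,-0.25],[0.0015,0.0093,0],-1],
  [[0,0,-0.25],[0.0015,0.0093,0],-1],
  [[0,0,-0.25],[0.0015,0.0093,0],-1],
  [[0,0,-0.25],[0.0015,0.0093,0],-1],
])

```text
clock: 13.78
position: [0.4924, 0.0307, 0.1465]
eef_rot: [-3.14, -0.001, 2.216]
ft_force: [-5.4, -0.2, 2.7]
gripper_width: 0.0004
finger_force: 2.3
```

```bash
python3 - <<'E'
from h import *
from cell import r
S=r.camera('scene');b=blob(S,(0,150,80),(8,255,255),(230,215,300,265));print(b[:2],np.where(b[2].any(1))[0][[0,-1]])
s=r.sense();print(s['position'],s['eef_rot'],s['ft_force'])
E
```

```text
((269.11186440677966, 233.72203389830509), 295.0) [219 242]
[0.49246204 0.03067122 0.14651397] [-3.14046171e+00 -9.64865249e-04  2.21603070e+00] [-4.6663123   0.45164918  3.23566651]
```

Emit:
arm_command([
  [[0,0,0],[0,0,0.003],-1],
  [[0,0,0],[0,0,0.006],-1],
  [[0,0,0],[0,0,0.008],-1],
  [[0,0,0],[0,0,0.008],-1],
  [[0,0,-0.05],[0.0003,0.002,0.008],-1],
  [[0,0,-0.05],[0.0003,0.002,0.008],-1],
  [[0,0,-0.05],[0.0003,0.002,0.008],-1],
  [[0,0,-0.05],[0.0003,0.002,0.008],-1],
])

```text
clock: 14.5
position: [0.4948, 0.0317, 0.152]
eef_rot: [3.139, 0.002, 2.176]
ft_force: [2.0, -1.8, 2.6]
gripper_width: 0.0006
finger_force: 1.5
```

```bash
python3 - <<'E'
from h import *
from cell import r
S=r.camera('scene');b=blob(S,(0,150,80),(8,255,255),(230,215,300,265));print(b[:2],np.where(b[2].any(1))[0][[0,-1]])
s=r.sense();print(s['position'],s['eef_rot'],s['ft_force'])
c=r.camera('wrist');np.savez("w3.npz",pos=s['position'],rot=s['eef_rot'],**c)
cv2.imwrite('pics/c5.png',np.hstack([cv2.resize(S['frame'][200:265,230:320],(415,300),interpolation=cv2.INTER_CUBIC),cv2.resize(c['frame'][150:320,220:390],(300,300),interpolation=cv2.INTER_CUBIC)]))
E
```

```text
((269.45045045045043, 233.55255255255256), 333.0) [220 242]
[0.49476373 0.03172852 0.15193981] [3.13931308e+00 1.47491098e-03 2.17625293e+00] [ 1.36892774 -1.02239684  3.41080458]
```

View pics/c5.png

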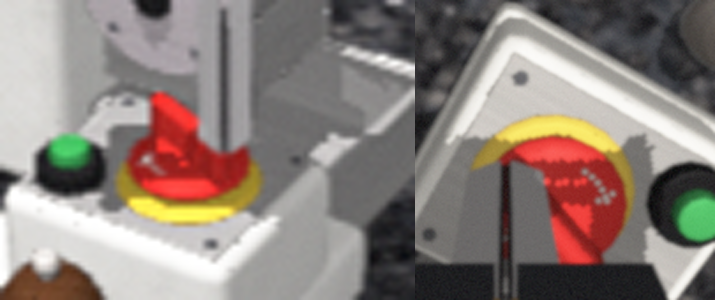

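The scene crop shows the bar turned, with the finger over its near end. The wrist crop shows the bar running diagonally from (545,205) to (600,262).

```bash
python3 - <<'E'
from h import *
c=wcam('w3.npz')
a=onz(c,(293.7,266.1),.15);b=onz(c,(324.8,298.4),.15);print(a,b,np.arctan2(b[1]-a[1],b[0]-a[0]))
h=cv2.cvtColor(c['frame'],cv2.COLOR_BGR2HSV);m=cv2.inRange(h,(0,150,60),(8,255,255))
# dark-side red = bar side face; print V channel grid
V=np.where(m>0,h[...,2],0)
for y in range(236,302,5): print(y,V[y,262:345:4])
E
```

```text
[0.51320544 0.03316314 0.15      ] [0.54351286 0.02592807 0.15      ] -0.23433721812541303
236 [  0   0   0 144 216 239 246 247 249 249 249 249 249 247 241 232   0   0
   0   0   0]
241 [  0   0 139   0   0 147 219 195 199 200 178 224 197 172 205 158 172   0
   0   0   0]
246 [  0   0   0   0   0   0   0   0 158 159 158 158 156   0   0 151 152 147
   0   0   0]
251 [  0   0   0   0   0   0   0   0 221 158 180 206 183 214   0   0 151 149
 144   0   0]
256 [  0   0   0   0   0   0   0   0   0 157 171 159 164 156 153 148   0 148
 149   0   0]
261 [  0   0   0   0   0   0   0   0   0 126 155 154 153 151 152 151   0   0
 146 143   0]
266 [  0   0   0   0   0   0   0   0   0 106 145 233 217 187 205 151 149 150
 149 142   0]
271 [  0   0   0   0   0   0   0   0   0 137 130 175 241 241 237 152 150 151
 147 143   0]
276 [  0   0   0   0   0   0   0   0   0 222 198 140 166 241 230 152 148 149
 146   0   0]
281 [  0   0   0   0   0   0   0   0   0   0 240 213 143 154 205 149 147 145
 137   0   0]
286 [  0   0   0   0   0   0   0   0   0   0 243 241 216 141 129 146 147 142
   0   0   0]
291 [  0   0   0   0   0   0   0   0   0   0 228 243 240 204 144 119 137   0
   0   0   0]
296 [  0   0   0   0   0   0   0   0   0   0 188 227 240 240 219 143   0   0
   0   0   0]
301 [0 0 0 0 0 0 0 0 0 0 0 0 0 0 0 0 0 0 0 0 0]
```

Emit:
arm_command([
  [[0,0,0],[0,0,0.01],-1],
  [[0,0,0],[0,0,0.03],-1],
  [[0,0,0],[0,-0.01,0.05],-1],
  [[0,0,0.1],[0,-0.03,0.05],-1],
  [[0,0,0.25],[0.003,-0.05,0.05],-1],
  [[0,0,0.4],[0.006,-0.06,0.05],-1],
  [[0,0,0.55],[0.01,-0.065,0.05],-1],
  [[0,0,0.7],[0.01,-0.07,0.05],-1],
])

```text
clock: 15.27
position: [0.499, -0.0099, 0.1815]
eef_rot: [3.141, -0.001, 2.731]
ft_force: [0.3, -0.6, -0.7]
gripper_width: 0.0007
finger_force: 0.0
```

```bash
python3 - <<'E'
from h import *
from cell import r
s=r.sense();print(s['position'],s['eef_rot'],s['ft_force'])
for S in(dict(np.load('scene0.npz')),r.camera('scene')):
    b=blob(S,(0,150,80),(8,255,255),(230,215,300,265));ys,xs=np.nonzero(b[2]);print(b[:2],ys.min(),ys.max(),xs.min(),xs.max())
c=r.camera('wrist');np.savez("w4.npz",pos=s['position'],rot=s['eef_rot'],**c)
E
```

```text
[ 0.49903851 -0.00988358  0.18147516] [ 3.14130664e+00 -1.27443817e-03  2.73145453e+00] [ 0.30850562 -0.63289373 -0.65649879]
((269.9548872180451, 229.53383458646616), 399.0) 218 240 258 283
((269.786432160804, 232.73366834170855), 398.0) 221 242 258 283
```

```bash
python3 - <<'E'
from h import *
S=dict(np.load('scene0.npz'))
f=lambda p,q,z:(onz(S,p,z).round(4),onz(S,q,z).round(4),np.arctan2(*(onz(S,p,z)-onz(S,q,z))[[1,0]]).round(3))
print('start',f((260.5,218.8),(282.5,227.4),.164))
print('c4',f((263.5,221),(276,229.2),.155))
print('c5',f((157/4.61+230,95/4.61+200),(195/4.61+230,120/4.61+200),.155))
# tip thickness from w1: width of dark finger at tip
c=wcam('w1.npz');g=cv2.cvtColor(c['frame'],cv2.COLOR_BGR2GRAY)
for y in(243,247,252,258,270,285): print(y,g[y,235:310:3])
tip=c['pos'];R=Ro.from_euler('xyz',c['rot']).as_matrix()
F=210/np.tan(np.radians(float(c['vfov']))/2)
for p in([0,0,0],[0,.0125,0],[0,-.0125,0],[.008,0,0],[-.008,0,0]):
    w=tip+R@np.array(p);q=c['view']@np.r_[w,1];print(p,c['cx']+F*q[0]/-q[2],c['cy']-F*q[1]/-q[2])
E
```

```text
start (array([0.5445, 0.0319, 0.164 ]), array([0.4849, 0.0301, 0.164 ]), np.float64(0.03))
c4 (array([0.5422, 0.0243, 0.155 ]), array([0.5   , 0.0335, 0.155 ]), np.float64(-0.215))
c5 (array([0.5422, 0.0223, 0.155 ]), array([0.5141, 0.0285, 0.155 ]), np.float64(-0.218))
243 [45 58 62 72 72 61 75 83 88 90 97 75 30 76 98 91 72 67 59 57 54 56 57 67
 70]
247 [ 44  50  71  98  84  75  95  96  98 101 101  69  21  77 104 100  97 100
  98  81  73  68  71  75  78]
252 [ 58  52  52  70  78  96 102 100  97 102  99  69  27  71  99 100 102  99
  99  95  75  64  54  55  60]
258 [ 51  52  59  73  85  99 103 100  98  99 100  59  26  61  98  97 101 101
 101 102  70  61  57  53  49]
270 [ 66  66  64  61  94  99  99 101 101  99 100  55  27  57  97  98 100 101
 100 103  96  70  77  81  67]
285 [ 69  64  68  94 101 100  99  99  98  99 103  42  39  54  99 101 100 102
 101 102  99 137 228 206 233]
[0, 0, 0] 271.4719206908778 256.74885666822644
[0, 0.0125, 0] 291.61507097094216 256.758525773167
[0, -0.0125, 0] 251.32809476576867 256.73918723896304
[0.008, 0, 0] 271.4854161275783 244.77332606058695
[-0.008, 0, 0] 271.45872914536335 268.4547214414701
```

Comparing the stored pictures, the bar only reached about 0.3 rad. The finger worked out round the bar's end and slipped off. I'll retry with a straight sideways push closer to the axis, with the finger kept square.

Emit:
arm_command([
  [[0,0,0.15],[0.005,0.005,0],-1],
  [[0,0,0.3],[0.005,0.01,0],-1],
  [[0,0,0.45],[0.005,0.01,-0.01],-1],
  [[0,0,0.6],[0.005,0.01,-0.025],-1],
  [[0,0,0.6],[0.005,0.01,-0.045],-1],
  [[0,0,0.6],[0.005,0.01,-0.06],-1],
  [[0,0,0.6],[0.005,0.01,-0.06],-1],
  [[0,0,0.6],[0.005,0.01,-0.06],-1],
])

```text
clock: 16.03
position: [0.5018, -0.0037, 0.1452]
eef_rot: [3.141, -0.002, -3.088]
ft_force: [-0.1, -0.0, -0.5]
gripper_width: 0.0007
finger_force: 0.0
```

Emit:
arm_command([
  [[0,0,0],[0,0.005,0.002],-1],
  [[0,0,0],[0,0.01,0.002],-1],
  [[0,0,0],[0,0.014,0.002],-1],
  [[0,0,0],[0,0.018,0.002],-1],
  [[0,0,0],[0,0.022,0.002],-1],
  [[0,0,0],[0,0.025,0.002],-1],
  [[0,0,0],[0,0.025,0.002],-1],
  [[0,0,0],[0,0.025,0.002],-1],
])

```text
clock: 16.7
position: [0.5025, 0.0109, 0.1468]
eef_rot: [-3.142, 0.0, -3.086]
ft_force: [-0.0, 0.1, 0.4]
gripper_width: 0.0001
finger_force: 0.1
```

Emit:
arm_command([
  [[0,0,0],[0,0.004,0],-1],
  [[0,0,0],[0,0.008,0],-1],
  [[0,0,0],[0,0.012,0],-1],
  [[0,0,0],[0,0.015,0],-1],
  [[0,0,0],[0,0.018,0],-1],
  [[0,0,0],[0,0.02,0],-1],
  [[0,0,0],[0,0.02,0],-1],
  [[0,0,0],[0,0.02,0],-1],
])

```text
clock: 17.37
position: [0.5017, 0.0218, 0.1466]
eef_rot: [-3.14, -0.002, -3.087]
ft_force: [-1.6, -4.5, 3.0]
gripper_width: 0.0005
finger_force: 2.7
```

```bash
cat >chk.py <<'E'
from h import *
from cell import r
s=r.sense();print(s['position'],s['ft_force'])
S=r.camera('scene');b=blob(S,(0,150,80),(8,255,255),(230,215,300,265));ys,xs=np.nonzero(b[2]);print(b[:2],ys.min(),ys.max(),xs.min(),xs.max())
top=[(y,int(xs[ys==y].min()),int(xs[ys==y].max())) for y in range(ys.min(),ys.min()+12)];print(top)
E
python3 chk.py
```

```text
[0.50172098 0.02178406 0.14663368] [-1.57311963 -4.52390067  3.00932423]
((269.86196319018404, 233.46932515337423), 326.0) 219 242 258 283
[(219, 266, 269), (220, 266, 269), (221, 266, 270), (222, 266, 270), (223, 266, 270), (224, 266, 271), (225, 266, 271), (226, 267, 271), (227, 266, 271), (228, 264, 273), (229, 261, 274), (230, 260, 276)]
```

Emit:
arm_command([
  [[0,0,0],[0,0.002,0],-1],
  [[0,0,0],[0,0.004,0],-1],
  [[0,0,0],[0,0.006,0],-1],
  [[0,0,0],[0,0.006,0],-1],
  [[0,0,0],[0,0.006,0],-1],
  [[0,0,0],[0,0.006,0],-1],
  [[0,0,0],[0,0.006,0],-1],
  [[0,0,0],[0,0.006,0],-1],
])

```text
clock: 18.08
position: [0.5018, 0.0242, 0.1466]
eef_rot: [-3.139, -0.002, -3.088]
ft_force: [-1.4, -6.4, 3.9]
gripper_width: 0.0002
finger_force: 3.1
```

```bash
python3 chk.py; python3 -c "
from h import *
S=dict(np.load('scene0.npz'))
for z in(.155,.164): print(onz(S,(267,219),z))"
```

```text
[0.50182028 0.02423732 0.14661027] [-1.38008203 -6.36194777  3.85173251]
((269.86038961038963, 234.12012987012986), 308.0) 219 242 258 283
[(219, 268, 270), (220, 267, 270), (221, 267, 270), (222, 267, 270), (223, 268, 270), (224, 268, 270), (225, 268, 270), (226, 268, 270), (227, 266, 270), (228, 264, 271), (229, 261, 273), (230, 261, 274)]
[0.54091367 0.01323165 0.155     ]
[0.53234289 0.02392043 0.164     ]
```

Emit:
arm_command([
  [[0,0,0],[0,0.002,0],-1],
  [[0,0,0],[0,0.004,0],-1],
  [[0,0,0],[0,0.005,0],-1],
  [[0,0,0],[0,0.005,0.002],-1],
  [[0,0,0],[0,0.005,0.004],-1],
  [[0,0,0],[0,0.005,0.006],-1],
  [[0,0,0],[0,0.005,0.006],-1],
  [[0,0,0],[0,0.005,0.006],-1],
])

```text
clock: 18.8
position: [0.5013, 0.0254, 0.15]
eef_rot: [-3.136, -0.003, -3.089]
ft_force: [-1.2, -10.0, 3.5]
gripper_width: 0.0005
finger_force: 3.9
```

```bash
python3 chk.py
```

```text
[0.50126385 0.02541008 0.14998407] [-1.24300363 -9.981841    3.51626715]
((269.65695792880257, 232.957928802589), 309.0) 217 241 258 283
[(217, 269, 269), (218, 268, 270), (219, 267, 270), (220, 267, 270), (221, 267, 270), (222, 268, 270), (223, 268, 270), (224, 268, 270), (225, 268, 270), (226, 266, 270), (227, 263, 271), (228, 261, 273)]
```

The dome came up with the finger, so the catch is free and friction is holding the mushroom down. I'll lift further while easing the push.

Emit:
arm_command([
  [[0,0,0],[0,-0.002,0.003],-1],
  [[0,0,0],[0,-0.003,0.006],-1],
  [[0,0,0],[0,-0.004,0.01],-1],
  [[0,0,0],[0,-0.004,0.012],-1],
  [[0,0,0],[0,-0.006,0.012],-1],
  [[0,0,0],[0,-0.008,0.012],-1],
  [[0,0,0],[0,-0.008,0.012],-1],
  [[0,0,0],[0,-0.008,0.012],-1],
])

```text
clock: 19.52
position: [0.5007, 0.0244, 0.157]
eef_rot: [-3.141, -0.003, -3.086]
ft_force: [-4.6, -2.2, 1.3]
gripper_width: 0.0004
finger_force: 2.6
```

```bash
python3 chk.py
```

```text
[0.50074461 0.02439132 0.15700428] [-4.59042718 -2.16404178  1.28113214]
((269.8575757575758, 230.6969696969697), 330.0) 216 240 258 283
[(216, 266, 268), (217, 265, 269), (218, 266, 269), (219, 266, 270), (220, 266, 270), (221, 266, 270), (222, 266, 270), (223, 266, 270), (224, 266, 271), (225, 264, 273), (226, 262, 274), (227, 260, 277)]
```

Emit:
arm_command([
  [[0,0,0],[-0.002,-0.015,0],-1],
  [[0,0,0],[-0.004,-0.04,0],-1],
  [[0,0,0],[-0.01,-0.06,0.02],-1],
  [[0,0,0],[-0.04,-0.07,0.06],-1],
  [[0,0,0],[-0.09,-0.07,0.1],-1],
  [[0,0,0],[-0.14,-0.07,0.14],-1],
  [[0,0,0],[-0.16,-0.07,0.15],-1],
  [[0,0,0],[-0.16,-0.07,0.15],-1],
])

```text
clock: 20.23
position: [0.4064, -0.0169, 0.2494]
eef_rot: [-3.14, 0.005, -3.086]
ft_force: [0.8, -1.2, -0.9]
gripper_width: 0.0007
finger_force: 0.0
```

```bash
python3 chk.py; python3 - <<'E'
from h import *
from cell import r
S=dict(np.load('scene0.npz'));N=r.camera('scene')
b=blob(S,(0,150,80),(8,255,255),(230,215,300,265));ys,xs=np.nonzero(b[2]);print(b[:2],[(y,int(xs[ys==y].min()),int(xs[ys==y].max())) for y in range(218,230)])
m=cv2.inRange(cv2.cvtColor(N['frame'],cv2.COLOR_BGR2HSV),(0,150,80),(8,255,255))[215:245,255:290]
print('red mask diff px',int((m!=b[2][215:245,255:290]).sum()))
# pan front right corner: gray profile along line of front-right rim
d=cv2.absdiff(N['frame'],S['frame']).max(2); print('mill/salt diff',int((d[255:330,212:265]>40).sum()))
g=cv2.cvtColor(N['frame'],cv2.COLOR_BGR2GRAY);e=cv2.Canny(g,60,150);print(g[205:232:2,318:342:2])
E
```

```text
[ 0.4063668  -0.01687075  0.24940189] [ 0.83578505 -1.18016402 -0.94400322]
((269.9548872180451, 229.53383458646616), 399.0) 218 240 258 283
[(218, 261, 262), (219, 260, 265), (220, 260, 268), (221, 260, 271), (222, 260, 274), (223, 260, 277), (224, 260, 280), (225, 260, 281), (226, 260, 281), (227, 260, 281), (228, 259, 282), (229, 259, 282)]
((269.9548872180451, 229.53383458646616), 399.0) [(218, 261, 262), (219, 260, 265), (220, 260, 268), (221, 260, 271), (222, 260, 274), (223, 260, 277), (224, 260, 280), (225, 260, 281), (226, 260, 281), (227, 260, 281), (228, 259, 282), (229, 259, 282)]
red mask diff px 0
mill/salt diff 2
[[ 54  65  73  64  62  67  68  75  61  59  69  81]
 [ 41  46  61  68  66  65  67  51  52  66  70  66]
 [ 51  57  66  60  54  54  48  34  47  61  82  89]
 [ 47  64  61  78  81  50  80  86  54  46  51  53]
 [154  91  69  71  77  65  56  51  46  54  53  57]
 [205 202 117  82  86  71  57  63  52  67  70  64]
 [110 133 198 127 103  92  73  57  66  84  88  86]
 [132 189 122 108 165 113  73  77  81  71  67  76]
 [188 124  99 112 137 103  56  71  75  78  70  72]
 [125  98 101 112 138 101  54  62  81  95  80  59]
 [100 102 102 119 135  98  71  79  67  63  81  66]
 [103 102 101  81  76  50  39  39  52  68  62  53]
 [103 101 104  79  45  45  48  44  36  53  74  79]
 [102 104 105  68  64  89  73  66  56  54  82  92]]
```

The mushroom's mask is identical to its original released, untwisted state. The pan was not touched after it was measured home, so I'm handing in.

```bash
python3 -c "
from cell import r
print(r.finish_job())"
```

```text
the job is handed in; nothing more can be done
None
```

The job is handed in, with no verdict shown: the stop was latched, the pan was pushed home and measured square against the back stop, and the mushroom was twisted free on the second try and now looks exactly as it did at the start.

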